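# Park the drum mixer and hold its hatch open

## Robot

A 6-joint arm with a two-finger parallel gripper is mounted at the origin on a cart in front of the work surface, level with it; the furniture and walls round the work are solid. World frame = base frame: x ahead of the robot, y to its left, z up, the work surface at z = 0. Lengths are in m, angles in degrees, forces in N, time in s.
With the tool pointing down it reaches from about 0.325 to 0.775 m from the base axis. Payload 9.3 kg.
Tool frame: the origin (TCP) lies at the very end of the fingers, on their centre line; the grasp point (between the pads) lies 19 mm behind it (r.grip_depth is the distance from the TCP to the grasp point, in m); z points along the fingers, y is the line along which they close (so a half turn about z gives the same grasp; the last joint's range is limited). The gripper opens to 85 mm and grips with 20 to 120 N. Pads are 22 mm wide; open, the fingers measure 114 mm over their backs; the gripper's body (76 mm by 85 mm) begins 54 mm behind the grasp point. The pads swing forward as they close: fully open they stand 13 mm farther back than shut.
Start: joints at [58.98, 14.817, 1.232, 76.415, 0, 81.257], TCP at [0.208, 0.509, 0.231] pointing down, gripper open.
Joint ranges: [-174.27, 174.27], [-52.1, 104.24], [-59.71, 78.15], [-110.17, 111.67], [-87.03, 83.33], [-180, 180]. Speed limits (degrees/s): [127.2, 127.2, 159.86, 180, 180, 180].

## Interface

Orientations are given as [roll, pitch, yaw] about the fixed x, y, z axes, in that order (R = Rz(yaw) Ry(pitch) Rx(roll)).
In Python, from workcell import r, gripper_to, status, camera gives the robot as it stands. Calls block until the motion is done:
- r.move_to(position, orientation): joint-space move of the TCP to a pose.
- r.move_straight(position, rate=0.15, rotation=None): straight line of the TCP; rotation=None keeps the orientation; rate is the mean speed in m/s.
- r.move_joints(angles): joint-space move.
- gripper_to(opening, newtons=None): opening from 0.0 (shut) to 1.0 (fully open); newtons is the grip in N (None keeps the last); returns when the fingers have stopped.
- r.sleep(seconds).
- r.inverse_kinematics(position, orientation): joint angles nearest the present ones, or None.
- status.state(): the state.
- camera(name): name is "scene" or "top" or "wrist"; returns a dict with "pixels" (384x512x3 uint8, red, green, blue), "depth" (384x512 float32, m along the optical axis (not along the pixel's ray), 0 where there is no reading), "fov_y" (degrees; the focal length in pixels is half the picture's height over the tangent of half this angle, whatever the lens; pixels are square), "cx", "cy" (the principal point, pixels), "k1" (the pictures are not rectified: a ray, as slopes to the right and down, at radius r is drawn at 1 + k1 r^2 times it, then the intrinsics apply), "T" (4x4, takes a point from camera to world coordinates). Camera axes: x right, y down, z forward; pixel columns grow to the right and rows downward; lengths in m; the calibration is good to about 2 mm. A picture is of the moment at which its call begins.
A pose or a line that the arm cannot do raises r.MotionError and nothing moves.
- r.sign_off(): hands the job in; it is judged then, once.
The state is a dict: "time_s": time; "joints": joint angles; "dq": joint speeds; "joint_torque": joint torques, N m; "ee_pos": TCP position; "tool_rot": TCP orientation; "force": force on the tool from outside, world axes, zero at the start; "wrist_torque": the same for the moment, N m; "width": opening from 0.0 (shut) to 1.0 (fully open); "grasp_force": force on a finger pad.
Only numpy, scipy, OpenCV 4.12 (cv2) and the standard library are available. Lean on these libraries where they do the work, as an engineer would, in place of code of your own. Each camera call takes 0.05 s, during which the arm holds its last target. There are 200 camera calls.

## Task

Make the bench drum mixer ready for loading: first slide its parking bolt fully home into the keeper on the drum, so that the drum cannot turn. Then open the blue hatch by its round black knob; nothing shows whether its catch is caught, so if a gentle pull raises it only a few millimetres and it stops, do not force it but turn the knob anticlockwise, as seen from above, by up to a quarter turn until it lets go. Swing the hatch up to about 50 degrees and finish while still holding it there, with the drum still bolted and the vials and the beaker left standing where they are.

Things in the scene. Friction and masses are not known exactly. Their poses are not given: they have to be found in the camera images.
- machine: Bench drum mixer, fixed: grey base 345 x 180 x 28 mm, a hexagonal steel drum (180 mm long, 130 mm across flats) between white cheeks, drum axis 110 mm up along the machine's x. Origin: centre of the base's underside, on the worktop; x runs along the drum axis from the bolt's end to the motor's end, y to the hatch hinge's side, z up. White motor box, 133 mm high, at x = 109 to 169 mm.
- bolt (a joint): How far the parking bolt has slid, in m: 0 fully withdrawn, 0.024 fully home (end stop). It slides along the machine's +x axis against about 3 N of friction and stays where it is left. At more than 0.012 its 10 mm rod stands in the keeper. It starts between 0 and 0.005.
- bolt_knob (a point): Centre of the bolt's upright black knob, a cylinder of 16 mm diameter and 24 mm height on the steel bolt at the robot's end of the machine. This point is 12 mm below the knob's top. The bolt's bracket and staples come up to 13.5 mm below this point and no higher; the knob moves with the bolt.
- drum (a joint): Turn of the drum about its axis, in rad: 0 with the hatch exactly on top and the keeper in line with the bolt. It hangs there by its own weight (within 0.02 at the start), turns easily when pulled while the bolt is withdrawn, and has about 0.02 rad of play when bolted.
- hatch_angle (a joint): Opening of the hatch, in rad: 0 shut, flat on top of the drum; grows as the knob's side rises, to 1.9. No stay: let go, it falls shut. With the catch caught it rises by only 0.02 to 0.05 rad (1 to 3 mm at the knob) and stops hard. The knob turns the catch's cam: anticlockwise from above frees it, to a stop; it may start anywhere in that quarter turn, caught or free, and stays where turned.
- hatch: Blue steel hatch plate 126 x 72 x 4 mm with the round knob, about 0.3 kg. Its origin lies on the hinge axis; when shut, its x axis is along the drum axis, its y axis points away from the knob, z up; the plate's upper face is at z = +3 mm.
- hatch_hinge (a point): Middle of the hatch's hinge axis, which runs along the machine's x axis on the long +y edge of the hatch.
- hatch_knob (a point): Centre of the round, fluted black knob on the hatch: 33 mm diameter, 22 mm high; the point is 11 mm below its top, 17.5 mm above the plate's upper face, 52.5 mm from the hinge axis; the knob's axis is square to the plate. Nothing on it shows how the catch is set. It turns against 0.03 N m; turned back clockwise it would catch again.
- strike: Fixed steel lip of the drum's opening, under which the cam of the catch hooks, along the edge of the hatch away from its hinge. Origin on the drum axis. It is bent if the hatch is forced against the caught catch with more than 40 N.
- vial_b: Bystander: amber vial with black cap, 25 mm diameter, 59 mm high, standing on the +y side of the machine; origin under its centre.
- vial_c: Bystander: clear vial with blue cap, 25 mm diameter, 53 mm high, standing on the +y side of the machine; origin under its centre.
- vial_e: Bystander: vial with red cap, 25 mm diameter, 51 mm high, standing on the +y side of the machine; origin under its centre.
- beaker_100: Bystander: small glass beaker, 53 mm diameter, 70 mm high, standing on the -y side of the machine, near the bolt's end; origin under its centre.

How it is judged:
By the outcome, as a careful person would: the job done as asked, in the order asked, and still so for the second after the job is handed in, while the arm keeps its last pose, push and grip.
It also fails if it takes over 56 s, if anything falls off the work surface, if the arm or the gripper's body presses on something with over 40 N, if the wrist force passes 120 N, or if a joint passes its speed limit or range.

## Working session

There is one attempt and no reset: what is moved stays moved. The work goes in short steps, each a Python script; the robot and the scene stay as the last script left them, time stands still between calls to the robot, and variables do not carry over. Pictures are saved under pics/ and viewed, at most 10 in all, crops included, and the job is handed in when it is done.

```bash
ls; mkdir -p pics; cat > h.py <<'E'
import numpy as np, cv2
from workcell import r, gripper_to, status, camera
def K(c):
    f=192/np.tan(np.radians(c["fov_y"])/2); return f
def rays(c,uv):
    uv=np.atleast_2d(np.asarray(uv,float)); f=K(c)
    Km=np.array([[f,0,c["cx"]],[0,f,c["cy"]],[0,0,1]])
    s=cv2.undistortPoints(uv.reshape(-1,1,2),Km,np.array([c["k1"],0,0,0,0.])).reshape(-1,2)
    return np.c_[s,np.ones(len(s))]
def world(c,uv,depth=None):
    uv=np.atleast_2d(uv); s=rays(c,uv)
    if depth is None: depth=c["depth"][np.round(uv[:,1]).astype(int),np.round(uv[:,0]).astype(int)]
    return (s*np.reshape(depth,(-1,1)))@c["T"][:3,:3].T+c["T"][:3,3]
def onplane(c,uv,z):
    d=rays(c,uv)@c["T"][:3,:3].T; o=c["T"][:3,3]
    return o+d*((z-o[2])/d[:,2:3])
def save(c,n): cv2.imwrite("pics/"+n,cv2.cvtColor(c["pixels"],cv2.COLOR_RGB2BGR))
E
python3 - <<'E'
from h import *
import pickle
ims=[]
for n in ("scene","top","wrist"):
    c=camera(n); pickle.dump(c,open(n+".pkl","wb")); print(n,c["fov_y"],c["cx"],c["cy"],c["k1"],c["T"].round(3).tolist()); save(c,n+"0.png")
E
```

```text
pics
scene 43.01429429763698 249.8805648746851 191.91375501372224 -0.1882760384497193 [[0.848, -0.323, 0.421, 0.148], [-0.53, -0.494, 0.689, -0.451], [-0.015, -0.807, -0.59, 0.662], [0.0, 0.0, 0.0, 1.0]]
top 56.751408965875655 260.2635645713434 194.81154383835016 -0.07399111892479943 [[0.02, -0.986, 0.163, 0.346], [-1.0, -0.022, -0.011, 0.127], [0.014, -0.163, -0.987, 0.977], [0.0, 0.0, 0.0, 1.0]]
wrist 59.55857839801931 257.62478635448184 189.85848562936664 -0.00588111544883949 [[0.38, 0.889, 0.256, 0.142], [0.925, -0.365, -0.106, 0.535], [-0.001, 0.278, -0.961, 0.374], [0.0, 0.0, 0.0, 1.0]]
```

View pics/scene0.png

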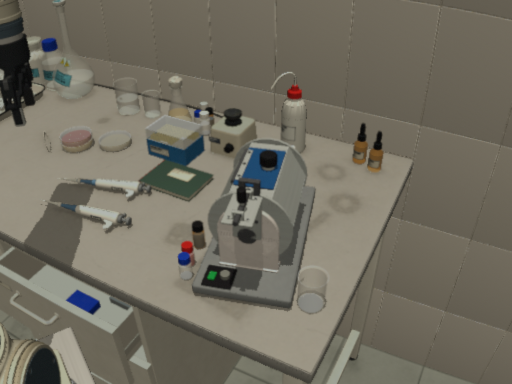

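View pics/top0.png

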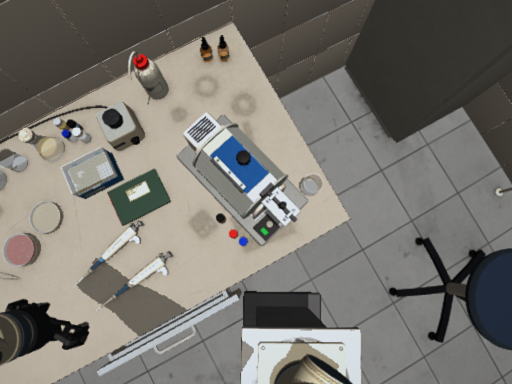

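Scene view: the machine is at about (255,210), with the hatch knob at (268,160), the bolt knob at about (242,195) and the beaker at (312,290). Top view: hatch knob at (243,158), bolt at about (283,205), vials at (220–243, 217–241) and the beaker at (311,185).

```bash
python3 - <<'E'
from h import *
import pickle
s=pickle.load(open("scene.pkl","rb"));t=pickle.load(open("top.pkl","rb"))
def crop(c,x,y,w,h,k): return cv2.resize(c["pixels"][y:y+h,x:x+w],None,fx=k,fy=k,interpolation=cv2.INTER_CUBIC)
a=crop(t,175,100,160,150,2.5*1.0); b=crop(s,195,130,140,150*1,2.5)
a=crop(t,220,130,110,120,3.6);b=crop(s,205,135,100,120,3.6)
h=min(a.shape[0],b.shape[0]); im=np.hstack([a[:h],b[:h]]); print(im.shape)
cv2.imwrite("pics/crop1.png",cv2.cvtColor(im,cv2.COLOR_RGB2BGR))
# hatch blue mask, top: depth based points
for n,c in (("top",t),("scene",s)):
    hsv=cv2.cvtColor(c["pixels"],cv2.COLOR_RGB2HSV)
    m=cv2.inRange(hsv,(100,120,40),(125,255,255))
    k,l,st,ce=cv2.connectedComponentsWithStats(m)
    for i in range(1,k):
        if st[i,4]>20: print(n,"blue",st[i],ce[i].round(1),world(c,ce[i]).round(3))
    m=(c["pixels"].max(2)<45).astype(np.uint8)
    k,l,st,ce=cv2.connectedComponentsWithStats(m)
    for i in range(1,k):
        if 10<st[i,4]<600 and 170<ce[i][0]<330 and 100<ce[i][1]<300: 
            vs=np.argwhere(l==i)[:,::-1]; print(n,"black",st[i],ce[i].round(1),np.median(world(c,vs),0).round(3))
E
```

```text
(432, 756, 3)
top blue [ 62 129   9   9  55] [ 65.9 133.3] [[0.66  0.659 0.051]]
top blue [ 211  136   57   57 1209] [240.3 163.5] [[0.55  0.166 0.18 ]]
top blue [ 81 152  42  46 214] [109.  176.6] [[0.536 0.518 0.067]]
top blue [239 237   8   9  56] [242.7 241. ] [[0.377 0.16  0.052]]
top black [237 151  13  14 126] [242.8 157.4] [0.558 0.16  0.206]
top black [278 203   7   6  22] [281.2 205.2] [0.45  0.074 0.226]
top black [217 214   8   8  49] [220.2 217.5] [0.435 0.221 0.057]
top black [267 214  11  12  29] [271.7 219.6] [0.437 0.084 0.032]
scene blue [ 42  38  15  14 169] [48.8 44.4] [[0.385 1.207 0.162]]
scene blue [195 109   6   8  32] [196.9 112.6] [[0.657 0.655 0.052]]
scene blue [148 137  55  28 636] [179.8 151.5] [[0.537 0.513 0.039]]
scene blue [243 148  42  41 792] [262.9 169. ] [[0.548 0.158 0.18 ]]
scene blue [245 183   9   4  24] [248.6 184.3] [[0.503 0.133 0.178]]
scene blue [178 252  12  13 124] [183.5 258.1] [[0.375 0.154 0.052]]
scene blue [ 67 290  33  24 413] [ 83.9 301.4] [[ 0.201  0.408 -0.211]]
scene black [206 108   7   6  26] [209.8 110.1] [0.69  0.641 0.058]
scene black [228 110   7   2  12] [231.  110.4] [0.694 0.526 0.102]
scene black [225 113  16  13 142] [232.8 119.7] [0.681 0.5   0.084]
scene black [224 144  10   9  60] [228.4 147.9] [0.645 0.462 0.039]
scene black [260 151  17  17 254] [268. 159.] [0.555 0.151 0.204]
scene black [237 182  10  21 166] [241.5 192.7] [0.45  0.067 0.217]
scene black [254 183   6  12  59] [256.4 188.5] [0.493 0.093 0.198]
scene black [193 221  10  12  93] [197.2 226.5] [0.435 0.215 0.057]
scene black [238 229  17  14 169] [245.8 235.7] [0.47  0.09  0.109]
scene black [202 265  35  24 417] [219.4 277.9] [0.415 0.093 0.031]
```

View pics/crop1.png

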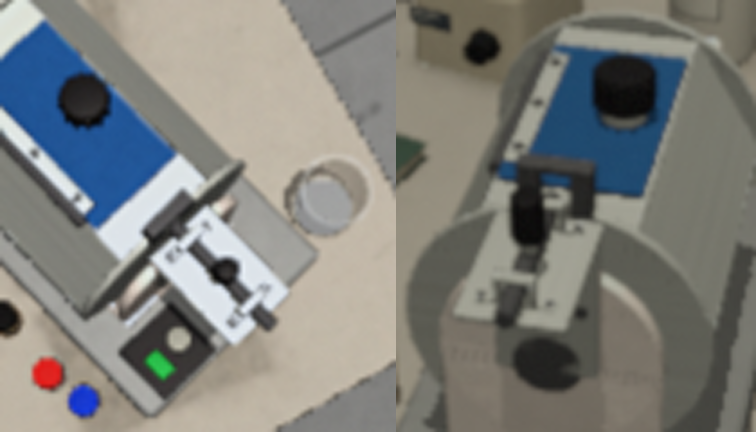

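The crops show the bolt knob near (222,268) left and (527,215) right. The keeper is the dark U ahead of it, and the hinge strip is on the left side of the hatch, which is machine +y. Next I compute the yaw and check the reach, then take a close wrist view.

```bash
cat >> h.py <<'E'
def blob(c,m,near,minA=15):
    k,l,st,ce=cv2.connectedComponentsWithStats(m.astype(np.uint8))
    ids=[i for i in range(1,k) if st[i,4]>=minA]
    i=min(ids,key=lambda i:np.hypot(*(ce[i]-near))); return np.argwhere(l==i)[:,::-1]
def black(c,t=50): return c["pixels"].max(2)<t
def blue(c): return cv2.inRange(cv2.cvtColor(c["pixels"],cv2.COLOR_RGB2HSV),(100,120,40),(125,255,255))>0
def hatch_yaw(c,near,z=.178):
    uv=blob(c,blue(c),near,100); P=onplane(c,uv,z)[:,:2].astype(np.float32)
    rc=cv2.minAreaRect(P); b=cv2.boxPoints(rc); e=b[1]-b[0],b[2]-b[1]; e=max(e,key=np.linalg.norm)
    return np.degrees(np.arctan2(e[1],e[0]))%180,rc
from scipy.spatial.transform import Rotation as Ro
def down(yaw_close):  # tool z down, tool y (closing line) at this world yaw
    y=np.array([np.cos(yaw_close),np.sin(yaw_close),0]); z=np.array([0,0,-1.]); return np.c_[np.cross(y,z),y,z]
def rpy(R): return Ro.from_matrix(R).as_euler("xyz",degrees=True).tolist()
E
python3 - <<'E'
from h import *
import pickle
s=pickle.load(open("scene.pkl","rb"));t=pickle.load(open("top.pkl","rb"))
print(hatch_yaw(t,(240,163)),hatch_yaw(s,(263,169)))
for c,n in ((t,(243,157)),(s,(268,159)),(t,(281,205)),(s,(241,192))):
    P=world(c,blob(c,black(c),n)); zt=np.percentile(P[:,2],95); top=P[P[:,2]>zt-.003]
    print(zt.round(4),len(top),((top.max(0)+top.min(0))/2).round(4),top.mean(0).round(4))
# IK study
yaw=np.radians(hatch_yaw(t,(240,163))[0]); 
ym=np.array([-np.sin(yaw),np.cos(yaw),0]); xm=np.array([np.cos(yaw),np.sin(yaw),0])
k=np.array([.555,.156,.197]); hinge=k+ym*.0525-[0,0,.0205]
for off in range(-180,180,15):
    R0=down(yaw+np.radians(off)); out=[]
    for a in (0,25,50,55):
        A=Ro.from_rotvec(-xm*np.radians(a)).as_matrix()
        p=hinge+A@(k-hinge-np.array([0,0,.012])); q=r.inverse_kinematics(p.tolist(),rpy(A@R0))
        out.append(None if q is None else np.round(q).astype(int).tolist())
    print(off,out)
E
```

```text
(np.float32(45.38482), ((0.5492292642593384, 0.1698051244020462), (0.12317057698965073, 0.07047055661678314), 45.38479995727539)) (np.float32(44.811523), ((0.5501173138618469, 0.16792558133602142), (0.1234096884727478, 0.06767560541629791), 44.81151580810547))
0.2086 87 [0.5594 0.1593 0.2077] [0.5599 0.1596 0.207 ]
0.2091 106 [ 0.3597 -0.1407  0.4341] [0.5463 0.1393 0.2207]
0.2281 18 [0.4501 0.0714 0.2271] [0.4499 0.0717 0.2268]
0.2286 44 [ 0.3027 -0.1862  0.4439] [0.4371 0.0455 0.2473]
-180 [[7, 18, -1, 71, 0, -128], [19, 12, -11, 56, -22, -118], [32, 11, -21, 42, -48, -111], [34, 12, -23, 39, -53, -109]]
-165 [[7, 18, -1, 71, 0, -143], [19, 12, -11, 56, -22, -133], [32, 11, -21, 42, -48, -126], [34, 12, -23, 39, -53, -124]]
-150 [[7, 18, -1, 71, 0, -158], [19, 12, -11, 56, -22, -148], [32, 11, -21, 42, -48, -141], [34, 12, -23, 39, -53, -139]]
-135 [[7, 18, -1, 71, 0, -173], [19, 12, -11, 56, -22, -163], [32, 11, -21, 42, -48, -156], [34, 12, -23, 39, -53, -154]]
-120 [[7, 18, -1, 71, 0, 172], [19, 12, -11, 56, -22, -178], [32, 11, -21, 42, -48, -171], [34, 12, -23, 39, -53, -169]]
[... 1485 characters left out ...]
 [[7, 18, -1, 71, 0, -38], [19, 12, -11, 56, -22, -28], [32, 11, -21, 42, -48, -21], [34, 12, -23, 39, -53, -19]]
105 [[7, 18, -1, 71, 0, -53], [19, 12, -11, 56, -22, -43], [32, 11, -21, 42, -48, -36], [34, 12, -23, 39, -53, -34]]
120 [[7, 18, -1, 71, 0, -68], [19, 12, -11, 56, -22, -58], [32, 11, -21, 42, -48, -51], [34, 12, -23, 39, -53, -49]]
135 [[7, 18, -1, 71, 0, -83], [19, 12, -11, 56, -22, -73], [32, 11, -21, 42, -48, -66], [34, 12, -23, 39, -53, -64]]
150 [[7, 18, -1, 71, 0, -98], [19, 12, -11, 56, -22, -88], [32, 11, -21, 42, -48, -81], [34, 12, -23, 39, -53, -79]]
165 [[7, 18, -1, 71, 0, -113], [19, 12, -11, 56, -22, -103], [32, 11, -21, 42, -48, -96], [34, 12, -23, 39, -53, -94]]
```

```bash
python3 - <<'E'
from h import *
import pickle
yaw=np.radians(45.1); xm=np.array([np.cos(yaw),np.sin(yaw),0])
p=np.array([.450,.0715,.38])+xm*.05
R=down(yaw-np.pi/2)
r.move_to([.3,.35,.38],rpy(R)); r.move_to(p.tolist(),rpy(R)); gripper_to(.45,25)
c=camera("wrist"); pickle.dump(c,open("w1.pkl","wb")); save(c,"w1.png")
st=status.state(); print(st["time_s"],st["joints"],st["width"],st["force"])
print(hatch_yaw(c,(256,100)))
E
```

```text
3.325 [2.75177724e+00 9.55919476e+00 1.57868661e+01 9.62244732e+01
 1.01425473e-03 1.37641274e+02] 0.4534199499908688 [ 0.86565121 -0.11211783  0.10164337]
(np.float32(44.723225), ((0.5502221584320068, 0.1695450246334076), (0.12394312024116516, 0.07032614946365356), 44.72322463989258))
```

View pics/w1.png

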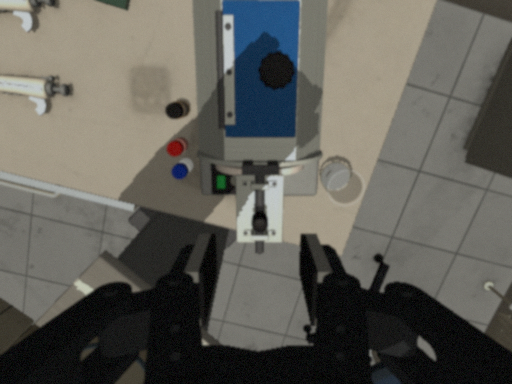

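The wrist view shows the hatch knob at (277,70), the bolt knob at (259,222), the keeper at (262,165) and the fingers open at the bottom. I measure the knobs here, then slide the bolt.

```bash
python3 - <<'E'
from h import *
import pickle
c=pickle.load(open("w1.pkl","rb"))
V,U=np.mgrid[0:384,0:512]; uv=np.c_[U.ravel(),V.ravel()]; W=world(c,uv).reshape(384,512,3)
yaw=np.radians(45.0); M=np.array([[np.cos(yaw),np.sin(yaw)],[-np.sin(yaw),np.cos(yaw)]])
for n,(u,v),w in (("hatch",(277,70),26),("bolt",(259,222),16),("keeper",(262,168),22)):
    sl=(slice(v-w,v+w),slice(u-w,u+w)); P=W[sl].reshape(-1,3); bl=black(c,60)[sl].ravel()
    P=P[bl]; zt=np.percentile(P[:,2],97)
    T=P[P[:,2]>zt-.004]; cc,rad=cv2.minEnclosingCircle(T[:,:2].astype(np.float32))
    T2=T[:,:2]@M.T; print(n,zt.round(4),np.median(T[:,2]).round(4),len(T),np.round(cc,4),round(rad,4),T[:,:2].mean(0).round(4),"machine-dir extents",T2.min(0).round(4),T2.max(0).round(4))
E
```

```text
hatch 0.2097 0.2081 947 [0.5545 0.1587] 0.0202 [0.5597 0.1593] machine-dir extents [ 0.4888 -0.2985] [ 0.5233 -0.2671]
bolt 0.2294 0.228 180 [0.49   0.1114] 0.0637 [0.4518 0.0718] machine-dir extents [ 0.3616 -0.275 ] [ 0.4888 -0.2627]
keeper 0.2127 0.2113 345 [0.5087 0.1281] 0.0387 [0.4869 0.1064] machine-dir extents [ 0.4139 -0.2864] [ 0.4888 -0.2521]
```

```bash
python3 - <<'E'
from h import *
yaw=np.radians(45.0); xm=np.array([np.cos(yaw),np.sin(yaw),0]); ym=np.array([-np.sin(yaw),np.cos(yaw),0])
p=np.array([.4508,.0717,.209]); R=down(yaw-np.pi/2)
r.move_to((p+[0,0,.05]).tolist(),rpy(R)); r.move_straight(p.tolist(),rate=.08)
s=status.state(); f0=np.array(s["force"]); print(f0.round(1))
gripper_to(0.0,25)
def rep(n):
    s=status.state(); F=np.array(s["force"])-f0; print(n,round(s["time_s"],2),"fx %.1f fy %.1f fz %.1f"%(F@xm,F@ym,F[2]),np.round(s["ee_pos"],4),round(s["width"],3),round(s["grasp_force"],1)); return F@xm
rep("grip")
d=.016; r.move_straight((p+xm*d).tolist(),rate=.05); rep(d)
while d<.029:
    d+=.0015; r.move_straight((p+xm*d).tolist(),rate=.03)
    if rep(round(d,4))<-14: break
c=camera("wrist"); save(c,"w2.png"); c=camera("scene"); 
cv2.imwrite("pics/s2.png",cv2.cvtColor(cv2.resize(c["pixels"][130:250,205:325],None,fx=4,fy=4),cv2.COLOR_RGB2BGR))
E
```

```text
[-0.1  0.1  0.7]
grip 5.01 fx -1.3 fy -4.2 fz 2.0 [0.4516 0.0712 0.2097] 0.175 26.0
0.016 5.47 fx 2.3 fy -6.1 fz 2.8 [0.4633 0.0829 0.2097] 0.172 26.1
0.0175 5.72 fx 0.0 fy -5.3 fz 2.1 [0.464  0.0836 0.2096] 0.171 26.2
0.019 5.97 fx -1.8 fy -6.3 fz 2.8 [0.4649 0.0846 0.2096] 0.173 26.1
0.0205 6.22 fx -3.4 fy -7.4 fz 3.8 [0.4657 0.0853 0.2096] 0.172 26.3
0.022 6.47 fx -11.5 fy -7.0 fz 6.8 [0.4658 0.0854 0.2095] 0.169 26.6
0.0235 6.72 fx -19.5 fy -7.1 fz 9.2 [0.4658 0.0855 0.2095] 0.171 26.9
```

```bash
cat >> h.py <<'E'
yaw=np.radians(45.0); xm=np.array([np.cos(yaw),np.sin(yaw),0]); ym=np.array([-np.sin(yaw),np.cos(yaw),0])
def rep(n,f0=0):
    s=status.state(); F=np.array(s["force"])-f0; print(n,round(s["time_s"],2),"fx %.1f fy %.1f fz %.1f"%(F@xm,F@ym,F[2]),"tz %.2f"%s["wrist_torque"][2],np.round(s["ee_pos"],4),round(s["width"],3),round(s["grasp_force"],1)); return F
E
python3 - <<'E'
from h import *
gripper_to(.45); rep("open")
p=np.array(status.state()["ee_pos"]); r.move_straight((p+[0,0,.06]).tolist(),rate=.12)
k=np.array([.5597,.1593,.1855]); R=down(yaw)
r.move_to((k+[0,0,.08]).tolist(),rpy(R)); gripper_to(.7,40)
import pickle; c=camera("top"); pickle.dump(c,open("t3.pkl","wb"))
c=camera("wrist"); pickle.dump(c,open("w3.pkl","wb")); save(c,"w3.png")
r.move_straight(k.tolist(),rate=.08); F=rep("down"); 
E
```

```text
open 7.17 fx 0.1 fy -0.0 fz -0.4 tz 0.03 [0.4673 0.0886 0.2089] 0.448 0.0
down 10.72 fx -0.1 fy 0.5 fz 0.5 tz 0.04 [0.56   0.1593 0.186 ] 0.702 0.0
```

View pics/w3.png

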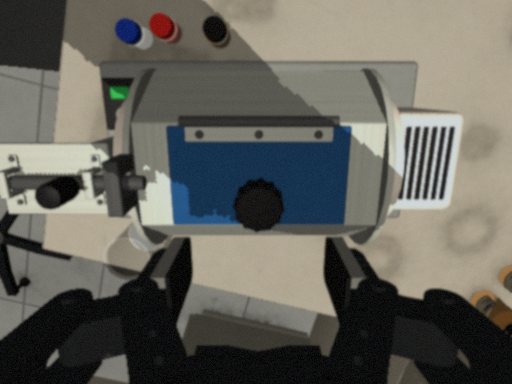

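The rod now shows through the keeper at (140,182), and the fingers straddle the hatch knob at (258,205). Next I grip it and pull gently.

```bash
cat >> h.py <<'E'
KN=np.array([.5597,.1593,.1975]); HG=KN+ym*.0525-np.array([0,0,.0205])
def hatch_pose(a,R0,p0):  # a rad opening; R0,p0 tool pose when shut
    A=Ro.from_rotvec(-xm*a).as_matrix(); return (HG+A@(p0-HG)).tolist(), rpy(A@R0)
def pull(R0,p0,f0,amax=.11,step=.02,lim=11):
    a=0
    while a<amax:
        a+=step; p,o=hatch_pose(a,R0,p0); r.move_straight(p,rate=.02,rotation=o); F=rep("pull %.2f"%a,f0)
        if F[2]<-lim: return a,True
    return a,False
E
python3 - <<'E'
from h import *
f0=np.array(status.state()["force"])
gripper_to(0.0,40); rep("grip",f0)
p0=np.array([.5597,.1593,.1855]); R0=down(yaw)
print(pull(R0,p0,f0))
E
```

```text
grip 11.08 fx 0.9 fy -1.3 fz 3.6 tz -0.03 [0.5602 0.1594 0.1861] 0.347 39.6
pull 0.02 11.33 fx 4.7 fy -0.2 fz -2.0 tz -0.06 [0.5595 0.16   0.1865] 0.348 39.6
pull 0.04 11.58 fx 5.3 fy 0.3 fz -1.8 tz 0.00 [0.5594 0.1601 0.1875] 0.347 39.6
pull 0.06 11.83 fx 5.9 fy 1.3 fz -2.5 tz 0.01 [0.5593 0.1602 0.1886] 0.352 39.6
pull 0.08 12.08 fx 5.5 fy -0.1 fz -2.4 tz 0.06 [0.5591 0.1604 0.1896] 0.349 39.7
pull 0.10 12.33 fx 5.8 fy -0.5 fz -2.2 tz 0.06 [0.5589 0.1606 0.1906] 0.345 39.7
pull 0.12 12.58 fx 4.9 fy 0.5 fz -2.3 tz 0.12 [0.5587 0.1608 0.1916] 0.347 39.7
(0.12000000000000001, False)
```

The force stays at the hatch's own weight (2.3 N) past 5 mm of lift, so the catch is free. I continue the swing and watch the force.

```bash
python3 - <<'E'
from h import *
import pickle
p0=np.array([.5597,.1593,.1855]); R0=down(yaw); f0=0
a=.12
while a<.875:
    a=min(a+.06,.88); p,o=hatch_pose(a,R0,p0); r.move_straight(p,rate=.03,rotation=o); F=rep("%.2f"%a)
    if np.linalg.norm(F)>20: print("stop"); break
r.sleep(.3)
for n in ("scene","top"): c=camera(n); pickle.dump(c,open(n+"4.pkl","wb")); save(c,n+"4.png")
a=pickle.load(open("scene4.pkl","rb"))["pixels"][100:320,150:350]; b=c["pixels"][110:260,170:330]
im=np.hstack([cv2.resize(x,(400,440),interpolation=cv2.INTER_CUBIC) for x in (a,b)]); cv2.imwrite("pics/f4.png",cv2.cvtColor(im,cv2.COLOR_RGB2BGR))
E
```

```text
0.18 12.84 fx 5.3 fy 0.8 fz -2.3 tz 0.19 [0.5578 0.1616 0.1948] 0.344 39.8
0.24 13.1 fx 4.7 fy 0.8 fz -2.3 tz 0.26 [0.557  0.1625 0.1977] 0.35 39.8
0.30 13.36 fx 4.8 fy 1.7 fz -2.7 tz 0.33 [0.556  0.1635 0.2006] 0.343 39.9
0.36 13.62 fx 5.6 fy 1.4 fz -2.4 tz 0.32 [0.5549 0.1646 0.2033] 0.344 40.0
0.42 13.88 fx 4.8 fy 1.2 fz -2.8 tz 0.45 [0.5537 0.1658 0.206 ] 0.348 40.1
0.48 14.13 fx 4.6 fy 1.7 fz -2.2 tz 0.50 [0.5524 0.167  0.2085] 0.343 40.2
0.54 14.39 fx 5.8 fy -0.0 fz -2.6 tz 0.56 [0.551  0.1685 0.211 ] 0.351 40.4
0.60 14.65 fx 6.3 fy 0.5 fz -3.0 tz 0.64 [0.5495 0.17   0.2133] 0.343 40.6
0.66 14.91 fx 6.3 fy 1.7 fz -3.6 tz 0.68 [0.5479 0.1716 0.2154] 0.349 40.8
0.72 15.17 fx 5.6 fy 1.0 fz -3.0 tz 0.73 [0.5462 0.1733 0.2174] 0.35 40.9
0.78 15.43 fx 5.6 fy 0.3 fz -3.7 tz 0.82 [0.5444 0.1751 0.2194] 0.344 41.1
0.84 15.68 fx 5.6 fy 1.0 fz -3.5 tz 0.86 [0.5425 0.177  0.2211] 0.347 41.3
0.88 15.93 fx 6.2 fy 1.5 fz -2.2 tz 0.90 [0.5414 0.1781 0.2223] 0.349 41.2
```

View pics/f4.png

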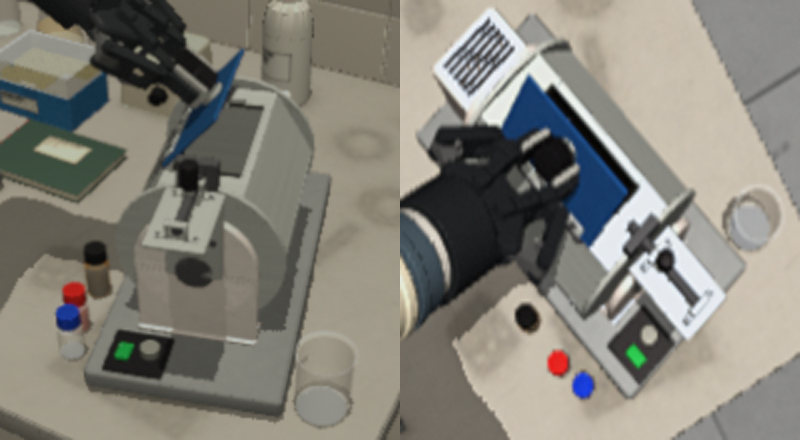

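The hatch stands open in the grip at left (205,100). The bolt is through the keeper, and the vials and beaker are standing where they were. I check the hatch angle and the bolt travel by depth before handing in.

```bash
python3 - <<'E'
from h import *
import pickle
for n,near in (("scene4",(255,150)),("top4",(265,185))):
    c=pickle.load(open(n+".pkl","rb")); P=world(c,blob(c,blue(c),near,60)); P=P[np.abs(P-np.median(P,0)).max(1)<.08]
    for _ in range(3):
        m=P.mean(0); v=np.linalg.svd(P-m)[2][2]; P=P[np.abs((P-m)@v)<.004]
    print(n,len(P),m.round(3),"angle",np.degrees(np.arccos(abs(v[2]))).round(1),"n",(v*np.sign(v[2])).round(2))
t0,t4=[pickle.load(open(f,"rb")) for f in ("top.pkl","t3.pkl")]
for c in (t0,pickle.load(open("top4.pkl","rb"))):
    q=np.array([281,205]); P=world(c,blob(c,black(c),q)) ; T=P[P[:,2]>.218]; print((T.mean(0)@np.c_[xm,ym]).round(4),len(T))
rep("now")
E
```

```text
scene4 373 [0.526 0.157 0.218] angle 48.8 n [-0.53  0.53  0.66]
top4 792 [0.539 0.17  0.215] angle 49.4 n [-0.54  0.54  0.65]
[ 0.3695 -0.2673] 22
[ 0.3888 -0.2666] 21
now 16.33 fx 5.7 fy 0.9 fz -3.4 tz 1.07 [0.5415 0.178  0.2223] 0.345 41.3
```

The hatch is at about 49–50° and the bolt has travelled about 20 mm to its hard stop, so I hand in.

```bash
python3 -c "
from workcell import r
print(r.sign_off())"
```

```text
the job is handed in; nothing more can be done
None
```

I handed the job in with the bolt slid about 20 mm to its hard stop in the keeper and the hatch held at about 49°; its catch was already free, so I did not turn the knob, and the vials and beaker stand where they were.

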